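# Hang up the tote, then try and hold open the hardware case

### The job

Take the small carrying tote off the lid of the hardware case and hang it by its handle on the hook of the stand. Then, with the release knob still untouched, grasp the lid and tug it up to learn whether its hidden catch has caught; if it has, slide the release knob on the case's side deck outward, away from the lid, and lift again. Finish while still holding the lid open in the gripper, at 45 degrees or more (it falls shut if let go), with the tote hanging and the other things on the bench left where they are.

Things in the scene. Friction and masses are not known exactly. Their poses are not given: they have to be found in the camera images.
- case: Wooden hardware case fixed to the bench, 95 mm high in all (box 85 mm and lid 10 mm). Origin at bench level under the middle of the closed lid. The lid covers x -90..90, y -100..100 mm of the case frame; x points from the lid's front edge (handle) to its hinge. A flat side deck, also 95 mm high, covers x -90..90, y 101..191 mm and carries the release knob.
- lid_handle (a point): Middle of the round bar handle on the lid (steel, 12 mm thick, 110 mm long along the case's y, its axis 35 mm above the lid's face and open beneath). With the lid shut it is at x -75, y 0, z 130 mm of the case frame; it moves with the lid.
- lid_hinge (a point): Middle of the hinge line of the lid: x 90, y 0, z 85 mm of the case frame; the axis runs along the case's y. Axes as the case's when the lid is shut.
- lid (a joint): Lid angle in rad: 0 shut, growing as its front edge rises, stop at 1.3. About 0.4 kg with the handle; a free lid lifts at the handle with about 2 to 3 N, and falls shut when let go. The catch inside the side deck cannot be seen: in some starts it has caught, in others not. Caught, the lid lifts only about 0.05 rad (8 mm at the handle) and then stops hard; free, it keeps rising. Clearly more than 10 N at the handle means caught.
- release (a joint): Travel of the release knob in m: 0 near the lid, 0.028 fully outward (the case's +y). It starts within 2 mm of 0 whether or not the catch has caught, needs about 3 N, stays where it is left, and frees the catch from 0.020 on.
- release_top (a point): Centre of the top of the release knob, a plain steel stud 14 mm (case x) by 30 mm (case y), standing 29 mm above the side deck. At travel 0 it is at x 10, y 130, z 124 mm of the case frame.
- tote: Small open steel tote standing on the lid behind the handle, 70 mm (x) by 130 mm (y), walls 50 mm high, with a rigid upright arch handle 137 mm high in all; about 0.16 kg. Origin at the centre of its underside.
- tote_bar (a point): Middle of the tote's handle bar, a square wooden bar 14 x 14 mm and 124 mm long along the tote's y, 130 mm above its underside; the space below the bar is open, 112 mm wide. Held away from its middle it leaves room for the hook.
- hook: Steel hook stand fixed to the bench. Origin at bench level under its 20 mm square post, 210 mm tall; foot plate 110 x 120 x 12 mm. A flat strap 22 mm wide and 6 mm thick runs from the post towards the stand's -x (toward the robot's side), its upper face at 190 mm, ending at x -115 mm in an upturned lip whose top is at 208 mm.
- hook_seat (a point): Point on the upper face of the hook's strap, 55 mm from the post's axis, at 190 mm: where the middle of the tote's bar should hang, the bar lying across the strap (its axis 7 mm above this point). Axes as hook.
- jar: closed amber glass jar with a steel lid, 56 mm diameter, 75 mm tall; origin at the centre of its underside. Bystander.
- spool: flanged wooden spool, 44 mm diameter, 50 mm tall; origin at the centre of its underside. Bystander.
- mallet: hammer with a wooden handle, lying flat. Bystander.
- brush: small brush lying flat. Bystander.
- awl: awl with a wooden handle, lying flat. Bystander.
- buckle: flat dark steel buckle frame, 52 x 68 x 8 mm, lying flat. Bystander.
- weight: plain steel disc weight, 60 mm diameter, 35 mm tall. Bystander.

How it is judged:
On the way, in this order (a step that is already met when the one before it is completed fails the run):
1. the tote hangs by its bar on the hook, let go (x of tote_bar in the frame of hook_seat between -0.055 and 0.045 m and y of tote_bar in the frame of hook_seat between -0.03 and 0.03 m and z of tote_bar in the frame of hook_seat between -0.003 and 0.02 m and angle between tote's own z axis and vertical below 0.45 rad and contact force between tote and hook above 0.3 N and contact force between the fingers and tote below 0.1 N and value of joint lid below 0.015 rad), for 0.3 s.
2. the lid is gripped and tugged up while the release knob is still untouched (value of joint lid above 0.02 rad and value of joint release below 0.008 m and contact force between the fingers and lid above 0.3 N), for 0.05 s.
3. the lid is raised at least 40 degrees in the gripper (value of joint lid above 0.7 rad and contact force between the fingers and lid above 0.3 N), for 0.2 s.
At the end, for the whole second after the job is handed in: The lid is held still by the gripper at 0.70 rad (40 degrees) or more, and the tote hangs on the hook's strap, let go: its bar's middle within 55 mm (lip side) or 45 mm (post side) along and 30 mm across the seat, 3 mm below to 20 mm above it, tilted less than 0.45 rad (all of step 3 and x of tote_bar in the frame of hook_seat between -0.055 and 0.045 m and y of tote_bar in the frame of hook_seat between -0.03 and 0.03 m and z of tote_bar in the frame of hook_seat between -0.003 and 0.02 m and angle between tote's own z axis and vertical below 0.45 rad and contact force between tote and hook above 0.3 N and contact force between the fingers and tote below 0.1 N and velocity of joint lid between -0.1 and 0.1 rad/s); the arm keeps its last pose, push and grip.
It fails at once if a bystander on the bench is moved by more than 30 mm (distance of any of jar, spool, mallet, brush, awl, buckle, weight from where it was at the start of the episode above 0.03 m).
It also fails if it takes over 67 s, if anything falls off the work surface, if the arm or the gripper's body presses on something with over 40 N, if the wrist force passes 120 N, or if a joint passes its speed limit or range.

### The arm

A 7-joint arm with a two-finger parallel gripper is mounted at the origin on the work surface. World frame = base frame: x ahead of the robot, y to its left, z up, the work surface at z = 0. Lengths are in m, angles in rad, forces in N, time in s.
With the tool pointing down it reaches from about 0.4 to 0.85 m from the base axis. Payload 6.9 kg.
Tool frame: the origin (TCP) lies at the very end of the fingers, on their centre line; the grasp point (between the pads) lies 19 mm behind it (ctrl.grip_depth is the z of the grasp point in the tool frame, in m); z points along the fingers, y is the direction in which the jaws open and shut (so a half turn about z gives the same grasp; the last joint's range is limited). The gripper opens to 85 mm and grips with 20 to 120 N. Pads are 22 mm wide; open, the fingers measure 114 mm over their backs; the gripper's body (76 mm by 85 mm) begins 54 mm behind the grasp point. The pads swing forward as they close: fully open they stand 13 mm farther back than shut.
Start: joints at [-1.196, 0.507, -0.238, 1.5, 0.126, 1.149, -0.155], TCP at [0.167, 0.602, 0.204] pointing down, gripper open.
Joint ranges: [-3.08, 3.08], [-0.24, 2.05], [-1.43, 1.35], [0, 2.5], [-1.52, 4.66], [0.17, 1.96], [-2.89, 2.89]. Speed limits (rad/s): [2.39, 2.39, 3.14, 3.14, 3.14, 3.14, 3.14].

### API

Orientations are given as a unit quaternion [x, y, z, w].
In Python, from rig import ctrl gives the robot as it stands.
- The arm moves only by the tool play_rows, never from a script. Its argument "plan" is a list of rows, each a list of 7 numbers: the turn, a rotation vector about the world's x, y, z in rad, then the shift along the world's x, y, z in cm, then the opening in per cent of the stroke, from 0 (shut) to 100 (fully open). In form: [[wx, wy, wz, tx, ty, tz, jaw], ...]. A call has 1 to 5 rows; each row shifts and turns the commanded pose from where the row before left it; what a row does not reach is not made up. A row lasts 1/8 s, in which the tool goes at most 62.5 mm and 10.7 degrees, less where a joint would pass 70% of its speed; a pose out of reach is approached as far as the arm can. A call with a gripper value outside its range is refused whole. The fingers move at their own pace and stop on an object; "newtons" is the grip in N (left out, the last holds). Time passes only in rows, so rows that do not move let the fingers close. It gives the time, the measured TCP pose, the force and the opening at its end, in the units of the state.
- ctrl.get_state(): the state, without advancing time (a new reading comes with each control period).
- ctrl.snapshot(name): name is "side" or "top" or "wrist"; returns (picture, depth): 420x560x3 uint8, red, green, blue; 420x560 float32, m along the optical axis (not along the pixel's ray), 0 where there is no reading.
- ctrl.camera_params(name): a dict with "K" (3x3 intrinsics, pixels), "dist" ([k1, k2, p1, p2, k3] as OpenCV has them; the pictures are not rectified), "R" (3x3) and "t" (3): a world point X has camera coordinates R X + t. Camera axes: x right, y down, z forward; pixel columns grow to the right and rows downward; lengths in m; the calibration is good to about 2 mm. A picture is of the moment at which its call begins: read the wrist's pose just before it. camera_params takes no time and is no camera call; for the wrist camera it gives the pose at the moment of the call.
- ctrl.job_done(): hands the job in, once; it reports no verdict.
Trained networks look in the newest picture that a camera, given by its name, has taken for a name from the list of things; names that differ only in an ending like _2 or _b are one class to them, and where a whole thing is asked for, a point or a joint stands for the part that bears it (a point fixed in the world has none). Each returns a list of dicts, best first, with "conf" (0 to 1); they miss things now and then, are a little off and sometimes report something else, mostly with a low value. They report only what shows in the picture. A call takes as long as a camera call.
- ctrl.outline_of(camera, name): "region" (420x560 bool, what is visible of it) and "rect" ([left, top, right, bottom] in pixels, round what is visible of it).
- ctrl.tip_of(camera, name): "position" ([row, column] in pixels: a listed point, or the origin of a listed thing).
The state is a dict: "time_s": time; "joints": joint angles; "joint_velocities": joint speeds; "joint_torque": joint torques, N m; "ee_pos": TCP position; "ee_rot": TCP orientation; "ft_force": force on the tool from outside, world axes, zero at the start; "wrist_torque": the same for the moment, N m; "gripper_width": opening from 0.0 (shut) to 1.0 (fully open).
Only numpy, scipy, OpenCV 4.12 (cv2) and the standard library are available. Lean on these libraries where they do the work, as an engineer would, in place of code of your own. Each camera call takes 0.05 s, during which the arm holds its last target.

## Working session

There is one attempt and no reset: what is moved stays moved. The work goes in short steps, Python scripts to look and compute and a tool call to move; the robot and the scene stay as the last step left them, time stands still between calls to the robot, and variables do not carry over. Pictures are saved under pics/ and viewed, and the job is handed in when it is done.

Besides the shell and the picture viewer there is one more tool, called in YAML: its name, and indented under it one key for each argument. play_rows: Moves the arm, as the interface text tells. Its arguments: {"type":"object","properties":{"plan":{"type":"array","items":{"type":"array","items":{"type":"number"}}},"newtons":{"type":"number"}},"required":["plan"]}

```bash
ls; mkdir -p pics; cat > h.py <<'E'
import numpy as np, cv2
from rig import ctrl
from scipy.spatial.transform import Rotation as Ro
def snap(cam,fn):
    p=ctrl.camera_params(cam); im,d=ctrl.snapshot(cam)
    cv2.imwrite('pics/'+fn+'.png',cv2.cvtColor(im,cv2.COLOR_RGB2BGR)); np.savez('pics/'+fn+'.npz',im=im,d=d,**{k:np.array(v) for k,v in p.items()})
    return im,d,p
def ray(p,rc):
    K=np.array(p['K'],float);u=cv2.undistortPoints(np.array([[[rc[1],rc[0]]]],float),K,np.array(p['dist'],float))[0,0]
    return np.array([u[0],u[1],1.])
def at_depth(p,rc,z): return np.array(p['R']).T@(ray(p,rc)*z-np.array(p['t']))
def at_z(p,rc,h):
    R=np.array(p['R']);r=R.T@ray(p,rc);c=-R.T@np.array(p['t']); return c+r*(h-c[2])/r[2]
def proj(p,X):
    rv,_=cv2.Rodrigues(np.array(p['R'],float)); return cv2.projectPoints(np.atleast_2d(np.array(X,float)),rv,np.array(p['t'],float),np.array(p['K'],float),np.array(p['dist'],float))[0][:,0]
def cloud(p,d,mask):
    v,u=np.nonzero(mask&(d>0)); q=cv2.undistortPoints(np.stack([u,v],1)[:,None].astype(float),np.array(p['K'],float),np.array(p['dist'],float))[:,0]
    z=d[v,u]; return (np.c_[q*z[:,None],z]-np.array(p['t']))@np.array(p['R'])
E
python3 - <<'E'
from h import *
print(ctrl.get_state(), ctrl.grip_depth)
for c in ['top','side','wrist']:
    im,d,p=snap(c,c+'0'); print(c,-np.array(p['R']).T@p['t'])
    for n in ['lid_handle','lid_hinge','release_top','tote_bar','hook_seat','hook','case','tote','jar','spool','mallet','brush','awl','buckle','weight']:
        for r in ctrl.tip_of(c,n)[:2]: print(c,n,r['conf'],np.round(r['position'],1))
print(ctrl.get_state()['time_s'])
E
```

```text
pics
{'time_s': 0.0, 'joints': array([-1.1955069 ,  0.50830666, -0.23754833,  1.5011487 ,  0.12571749,
        1.14892497, -0.15477651]), 'joint_velocities': array([-0.00014185, -0.0003143 ,  0.00053012,  0.00135871, -0.00027557,
       -0.00250368,  0.00043007]), 'joint_torque': array([-1.06547315e-03, -6.20591283e+01, -2.18685329e+00, -2.49641132e+01,
        1.26762839e-02,  1.22481905e-02, -2.94446033e-05]), 'ee_pos': array([0.16650002, 0.60182489, 0.20324445]), 'ee_rot': array([ 1.34451067e-01,  9.90919828e-01, -8.91940430e-04, -9.74197310e-05]), 'ft_force': array([ 0.54672556, -0.15571342, -0.09706795]), 'wrist_torque': array([ 0.00114368,  0.03488708, -0.00797061]), 'gripper_width': 1.0017366549292521} -0.0187
top [0.33993996 0.05697314 1.56394355]
top lid_handle 0.63 [239.1 283.9]
top lid_handle 0.18 [223.7 137.1]
top lid_hinge 0.63 [184.  283.5]
top release_top 0.38 [214.8 237. ]
top tote_bar 0.62 [193.8 284.5]
top tote_bar 0.61 [284.6 346.5]
top hook_seat 0.72 [199.5 415.7]
top hook 0.61 [196.3 403.6]
top case 0.62 [216.6 285. ]
top case 0.39 [156.5 320.6]
top tote 0.77 [20
[... 235 characters left out ...]
.5]
top weight 0.9 [153.2 387.4]
side [ 0.06625077 -0.57001307  0.82297914]
side lid_handle 0.84 [228.1 272.1]
side release_top 0.43 [194.1 261.5]
side tote_bar 0.9 [181.  295.8]
side hook_seat 0.55 [274.5 395.4]
side hook 0.57 [314.9 402.1]
side case 0.64 [248.2 295.5]
side tote 0.71 [181.6 208.2]
side tote 0.62 [220.  296.3]
side jar 0.65 [244.4 368.1]
side jar 0.64 [194.5 301.7]
side spool 0.73 [326.8 271. ]
side mallet 0.84 [180.7 211.1]
side brush 0.64 [269.9 203.9]
side awl 0.74 [277.6 423.9]
side awl 0.46 [193.8 300.2]
side buckle 0.79 [408.3 360.4]
side buckle 0.61 [325.9 270.8]
side weight 0.81 [277.8 427.8]
wrist [0.08804547 0.62374822 0.37406001]
wrist brush 0.93 [356.1  21.6]
2.4
```

View pics/top0.png

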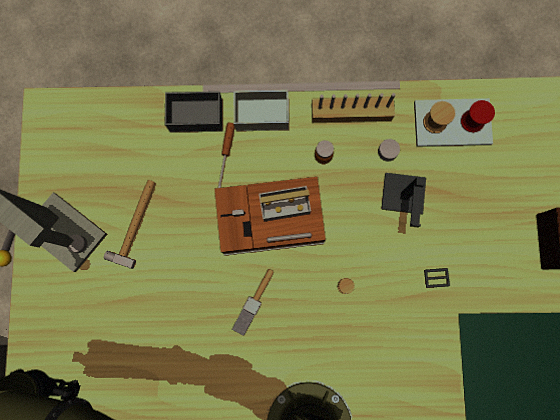

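View pics/side0.png

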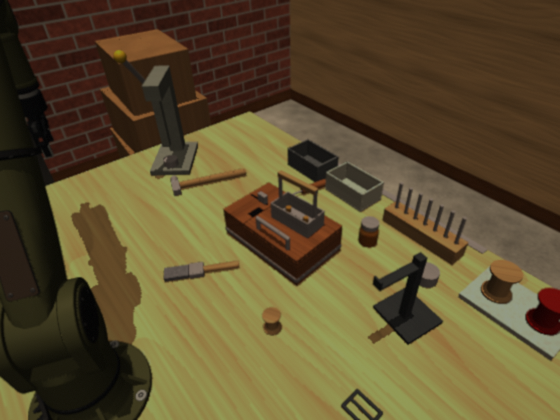

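```bash
python3 - <<'E'
import sys
from h import *
f=lambda c:np.load(f'pics/{c}0.npz')
t=f('top');s=f('side')
def show(n,rt,h): print(n,np.round(at_z(t,rt,h),4))
show('handle',[239.1,283.9],.130);show('hinge',[184,283.5],.095);show('rel',[214.8,237],.124);show('case',[216.6,285],0);show('bar',[193.8,284.5],.225);show('seat',[199.5,415.7],.19);show('hook',[196.3,403.6],0)
show('spool',[284,346],.0);show('jar',[157.8,322.4],0)
def shs(n,rt,h): print('s',n,np.round(at_z(s,rt,h),4))
shs('handle',[228.1,272.1],.130);shs('rel',[194.1,261.5],.124);shs('bar',[181,295.8],.225);shs('seat',[274.5,395.4],.19);shs('hook',[314.9,402.1],0);shs('case',[248,295.5],0)
# height maps
P=cloud(t,t['d'],np.ones((420,560),bool)).reshape(-1,3) if (t['d']>0).all() else cloud(t,t['d'],t['d']>0)
def top(name,m):
    Q=P[m]; 
    if len(Q)<5: print(name,len(Q));return
    (c,sz,a)=cv2.minAreaRect((Q[:,:2]*1000).astype(np.float32)); print(name,len(Q),np.round(c,1),np.round(sz,1),round(a,1),Q[:,2].min().round(3),Q[:,2].max().round(3), np.round(cv2.boxPoints((c,sz,a)),0).tolist())
x,y,z=P.T
top('bar',(z>.21)&(z<.24)&(abs(x-.45)<.15)&(abs(y-.05)<.12))
top('hookstrap',(z>.18)&(z<.215)&(y<-.15)&(y>-.45))
top('post',(z>.202)&(z<.215)&(y<-.15)&(y>-.45))
top('face',(z>.088)&(z<.10)&(abs(y-.08)<.3)&(abs(x-.45)<.2))
top('hand',(z>.12)&(z<.14)&(x<.42)&(abs(y-.08)<.2)&(x>.25))
top('knob',(z>.115)&(z<.14)&(abs(y-.19)<.05))
E
```

```text
handle [0.5041 0.0594 0.13  ]
hinge [0.6628 0.058  0.095 ]
rel [0.5733 0.1857 0.124 ]
case [0.5855 0.0553 0.    ]
bar [0.6088 0.0558 0.225 ]
seat [ 0.5945 -0.2827  0.19  ]
hook [ 0.6399 -0.2949  0.    ]
spool [ 0.3862 -0.1168  0.    ]
jar [ 0.7616 -0.0597  0.    ]
s handle [0.5108 0.0448 0.13  ]
s rel [0.5798 0.1831 0.124 ]
s bar [0.6044 0.0611 0.225 ]
s seat [ 0.5782 -0.2822  0.19  ]
s hook [ 0.6431 -0.2871  0.    ]
s case [ 0.5935  0.05   -0.    ]
bar 141 [594.1  69.8] [13.4 91.4] 1.5 0.216 0.238 [[586.0, 115.0], [589.0, 24.0], [602.0, 24.0], [600.0, 116.0]]
hookstrap 463 [ 586.2 -284.3] [ 23.1 125.9] 81.7 0.18 0.215 [[522.0, -287.0], [647.0, -305.0], [650.0, -282.0], [526.0, -264.0]]
post 89 [ 586.5 -283.7] [ 21.3 125.7] 81.6 0.202 0.215 [[523.0, -285.0], [647.0, -303.0], [650.0, -282.0], [526.0, -264.0]]
face 4420 [576.6  99. ] [174.6 294. ] 5.8 0.088 0.1 [[475.0, 236.0], [505.0, -56.0], [678.0, -38.0], [649.0, 254.0]]
hand 0
knob 59 [581.4 182.8] [14.  27.7] 4.0 0.115 0.131 [[573.0, 196.0], [575.0, 169.0], [589.0, 169.0], [587.0, 197.0]]
```

```bash
cat >> h.py <<'E'
def draw(p,im,segs,fn,crop,sc):
    im=cv2.cvtColor(im,cv2.COLOR_RGB2BGR); r0,r1,c0,c1=crop
    b=cv2.resize(im[r0:r1,c0:c1],None,fx=sc,fy=sc,interpolation=cv2.INTER_CUBIC)
    for A,B,col in segs:
        q=(proj(p,[A,B])-[c0,r0]+.5)*sc
        cv2.line(b,tuple(int(v) for v in q[0]),tuple(int(v) for v in q[1]),col,1)
    cv2.imwrite('pics/'+fn+'.png',b)
def frame(x,y,yaw):
    c,s=np.cos(yaw),np.sin(yaw); return lambda a,b,z: np.array([x+c*a-s*b,y+s*a+c*b,z])
def rect(F,x0,x1,y0,y1,z,col):
    q=[F(x0,y0,z),F(x1,y0,z),F(x1,y1,z),F(x0,y1,z)]; return [(q[i],q[(i+1)%4],col) for i in range(4)]
def case_segs(F):
    g=(0,255,0)
    return rect(F,-.09,.09,-.1,.1,.095,g)+rect(F,-.09,.09,.101,.191,.095,(255,255,0))+rect(F,-.081,-.069,-.055,.055,.130,(0,255,255))+rect(F,.003,.017,.115,.145,.124,(255,0,255))
def tote_segs(F,z0):
    return rect(F,-.035,.035,-.065,.065,z0+.05,(0,0,255))+rect(F,-.007,.007,-.062,.062,z0+.137,(0,128,255))
def hook_segs(F):
    return rect(F,-.115,0,-.011,.011,.19,(0,255,0))+rect(F,-.01,.01,-.01,.01,.21,(0,0,255))+rect(F,-.055,.055,-.06,.06,.012,(255,255,0))
E
python3 - <<'E'
from h import *
yaw=np.deg2rad(5.5)
o=np.array([.5795,.0945])-0.0455*np.array([-np.sin(yaw),np.cos(yaw)])
o=np.array([.580,.052]); print(o)
C=frame(*o,yaw)
T=frame(*C(.018,.0,0)[:2],yaw)
hy=np.deg2rad(-8.2); H=frame(.640,-.292,hy)
for c,cr,ch in(('top',(160,270,205,345),(165,245,370,440)),('side',(160,290,210,350),(240,350,360,450))):
    t=np.load(f'pics/{c}0.npz'); draw(t,t['im'],case_segs(C)+tote_segs(T,.095),c+'_case1',cr,5); draw(t,t['im'],hook_segs(H),c+'_hook1',ch,5)
E
```

```text
[0.58  0.052]
```

View pics/top_case1.png

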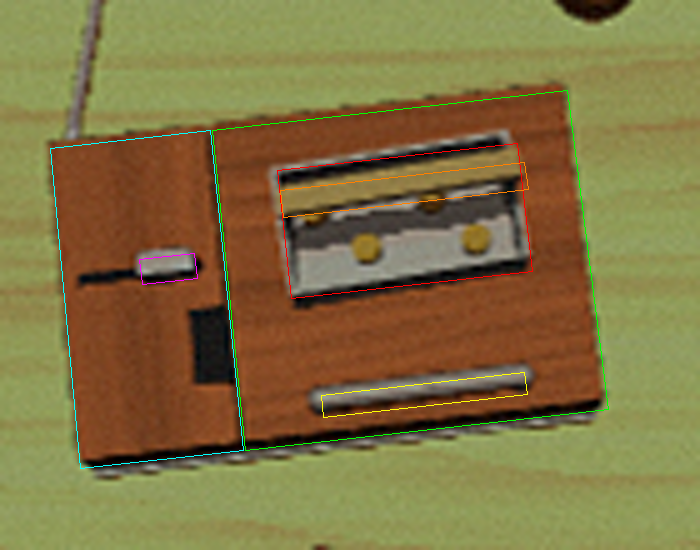

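View pics/side_case1.png

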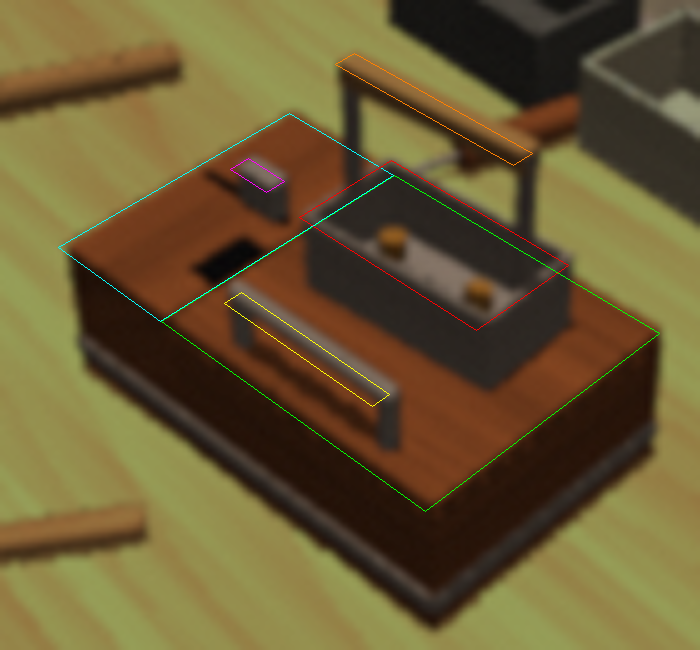

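View pics/top_hook1.png

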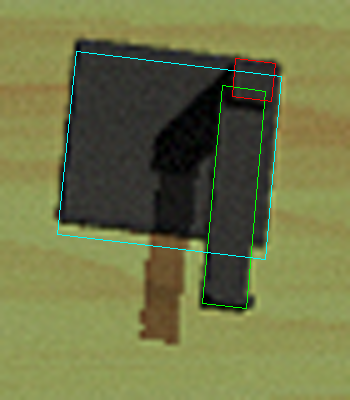

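View pics/side_hook1.png

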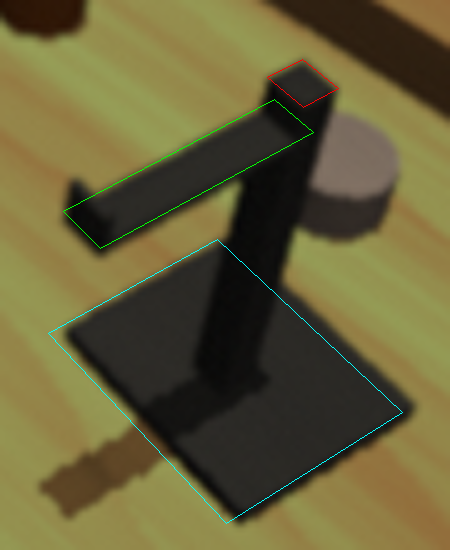

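```bash
python3 - <<'E'
from h import *
yaw=np.deg2rad(5.7)
C=frame(.5845,.0525,yaw)
T=frame(.605,.0555,np.deg2rad(8.5)); print(C(-.075,0,.13),C(.01,.13,.124),T(0,0,.225))
hy=np.deg2rad(-8.2); H=frame(.643,-.293,hy); print(H(-.055,0,.19))
for c,cr,ch in(('top',(160,270,205,345),(165,245,370,440)),('side',(160,290,210,350),(240,350,360,450))):
    t=np.load(f'pics/{c}0.npz'); draw(t,t['im'],case_segs(C)+tote_segs(T,.095),c+'_case2',cr,5); draw(t,t['im'],hook_segs(H),c+'_hook2',ch,5)
E
```

```text
[0.50987083 0.04505102 0.13      ] [0.58153899 0.18285042 0.124     ] [0.605  0.0555 0.225 ]
[ 0.58856231 -0.28515541  0.19      ]
```

View pics/top_case2.png

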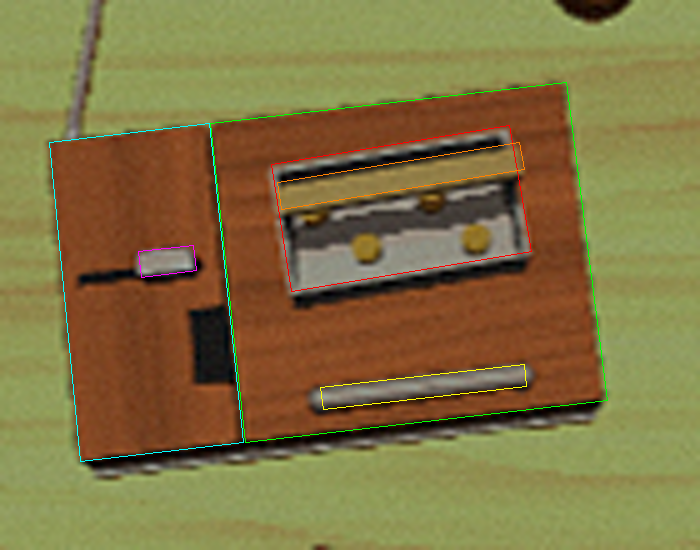

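View pics/side_case2.png

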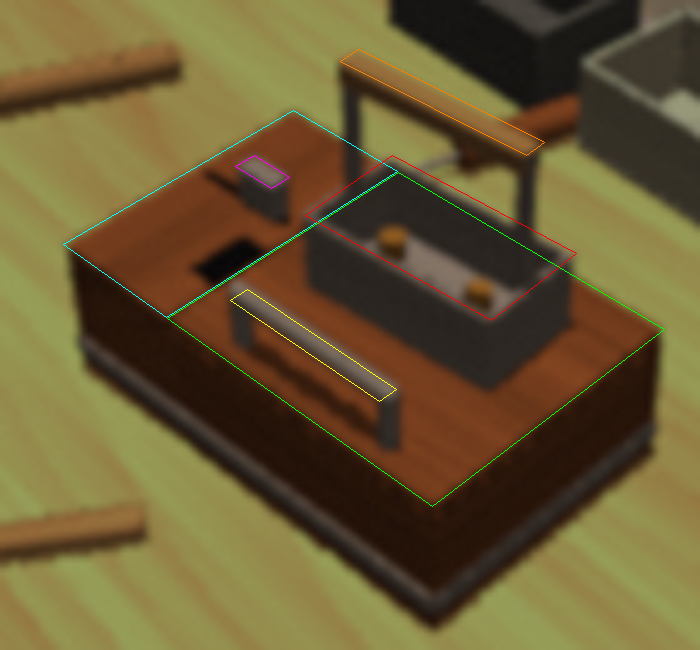

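View pics/top_hook2.png

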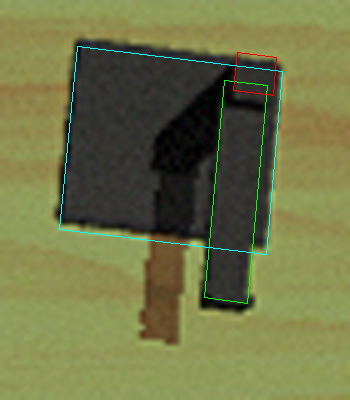

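View pics/side_hook2.png

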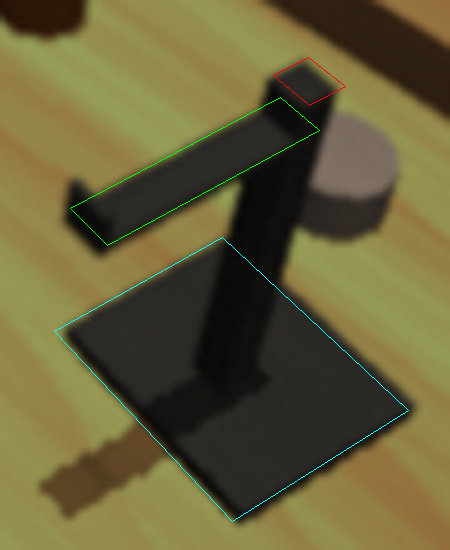

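play_rows:
  plan:
    - [0, 0, -0.1, 3.0, -3.6, 2.0, 100]
    - [0, 0, -0.1, 3.5, -4.2, 2.0, 100]
    - [0, 0, -0.1, 3.5, -4.2, 2.0, 100]
    - [0, 0, -0.1, 3.5, -4.2, 2.0, 100]
    - [0, 0, -0.1, 3.5, -4.2, 2.0, 100]
  newtons: 60

```text
time_s: 3.02
ee_pos: [0.3376, 0.3969, 0.305]
ee_rot: [0.377, 0.926, 0.0, 0.0]
ft_force: [0.5, 0.6, -0.7]
gripper_width: 1.0
```

play_rows:
  plan:
    - [0, 0, -0.1, 3.7, -4.4, 0, 100]
    - [0, 0, -0.1, 3.7, -4.4, 0, 100]
    - [0, 0, -0.1, 3.7, -4.4, 0, 100]
    - [0, 0, -0.1, 3.7, -4.4, 0, 100]
    - [0, 0, -0.1, 3.7, -4.4, 0, 100]

```text
time_s: 3.65
ee_pos: [0.5226, 0.177, 0.3044]
ee_rot: [0.594, 0.804, 0.0, 0.0]
ft_force: [0.5, -0.1, 0.4]
gripper_width: 1.001
```

play_rows:
  plan:
    - [0, 0, -0.1, 3.7, -4.4, 0, 100]
    - [0, 0, -0.07, 3.0, -3.5, 0, 100]
    - [0, 0, 0, 0, 0, 0, 100]
    - [0, 0, 0, 0, 0, 0, 100]

```text
time_s: 4.15
ee_pos: [0.5882, 0.1001, 0.3039]
ee_rot: [0.659, 0.752, 0.0, -0.001]
ft_force: [-0.3, -0.5, 0.3]
gripper_width: 0.996
```

```bash
python3 - <<'E'
from h import *
s=ctrl.get_state(); R=Ro.from_quat(s['ee_rot']).as_matrix(); print(s['time_s'],s['ee_pos'],R.round(3))
im,d,p=snap('wrist','w1'); print(ctrl.tip_of('wrist','tote_bar')[:2])
t=dict(np.load('pics/w1.npz'))
T=frame(.602,.055,np.deg2rad(7.7)); C=frame(.584,.0525,np.deg2rad(5.7))
draw(t,t['im'],tote_segs(T,.095)+case_segs(C),'w1o',(0,420,0,560),1.4)
E
```

```text
4.15 [0.58824382 0.10009549 0.30385284] [[-0.132  0.991 -0.001]
 [ 0.991  0.132  0.001]
 [ 0.001 -0.001 -1.   ]]
[{'position': [253.5, 287.9], 'conf': 0.98}, {'position': [363.2, 280.1], 'conf': 0.72}]
```

View pics/w1o.png

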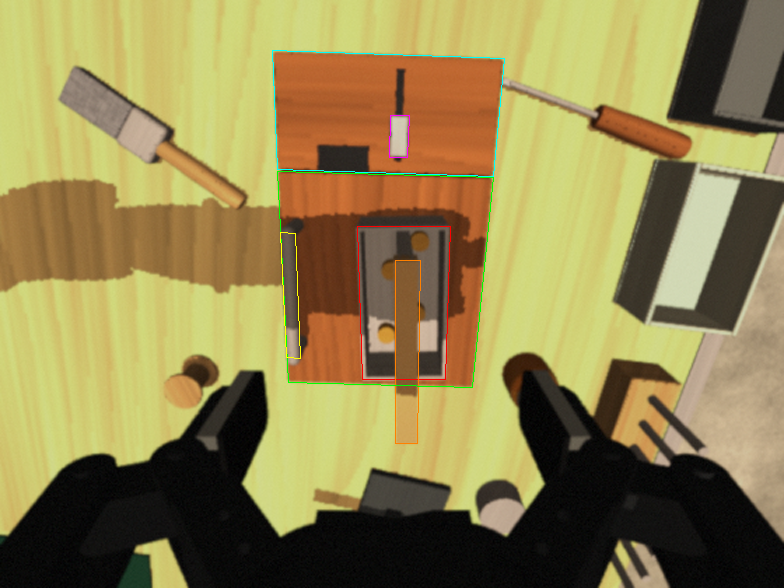

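play_rows:
  plan:
    - [0, 0, 0, 0.9, -0.9, -2, 100]
    - [0, 0, 0, 0, 0, -3, 100]
    - [0, 0, 0, 0, 0, -3, 100]
    - [0, 0, 0, 0, 0, -1.8, 100]
    - [0, 0, 0, 0, 0, 0, 10]
  newtons: 60

```text
time_s: 4.88
ee_pos: [0.5963, 0.0917, 0.2051]
ee_rot: [0.658, 0.753, -0.001, -0.001]
ft_force: [-0.1, 0.3, 0.4]
gripper_width: 0.821
```

play_rows:
  plan:
    - [0, 0, 0, 0, 0, 0, 5]
    - [0, 0, 0, 0, 0, 0, 5]
    - [0, 0, 0, 0, 0, 0, 5]
    - [0, 0, 0, 0, 0, 0, 5]

```text
time_s: 5.38
ee_pos: [0.5977, 0.0903, 0.2064]
ee_rot: [0.659, 0.752, 0.0, 0.0]
ft_force: [0.0, 0.7, 0.7]
gripper_width: 0.053
```

```bash
python3 - <<'E'
from h import *
print(ctrl.get_state()['ee_pos'],ctrl.get_state()['gripper_width'])
im,d,p=snap('side','s2'); cv2.imwrite('pics/s2c.png',cv2.resize(cv2.cvtColor(im,cv2.COLOR_RGB2BGR)[100:320,180:380],None,fx=2.7,fy=2.7))
E
```

```text
[0.59773122 0.09032077 0.20641057] 0.053174852721165906
```

View pics/s2c.png

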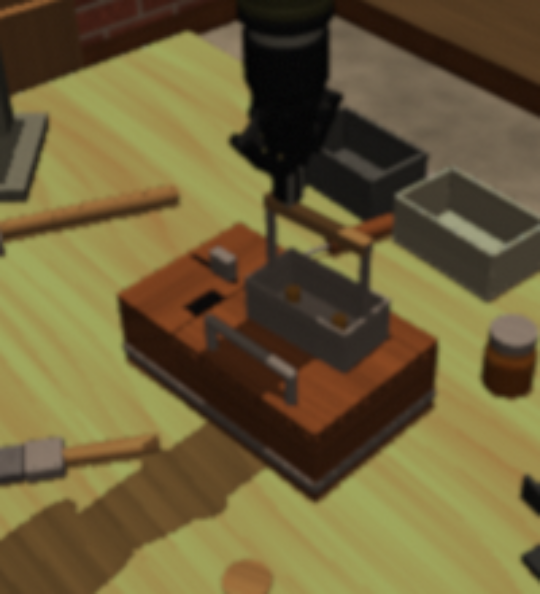

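```bash
python3 - <<'E'
from h import *
s=ctrl.get_state();t=dict(np.load('pics/s2.npz')); e=s['ee_pos']
T=frame(.602,.055,np.deg2rad(7.7))
draw(t,t['im'],tote_segs(T,.095)+[(e,e+[0,0,.05],(255,255,0))],'s2o',(130,260,230,350),5)
im,d,p=snap('wrist','w2')
t=dict(np.load('pics/w2.npz'));draw(t,t['im'],tote_segs(T,.095),'w2o',(0,420,0,560),1.4)
E
```

```text
(no output)
```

View pics/s2o.png

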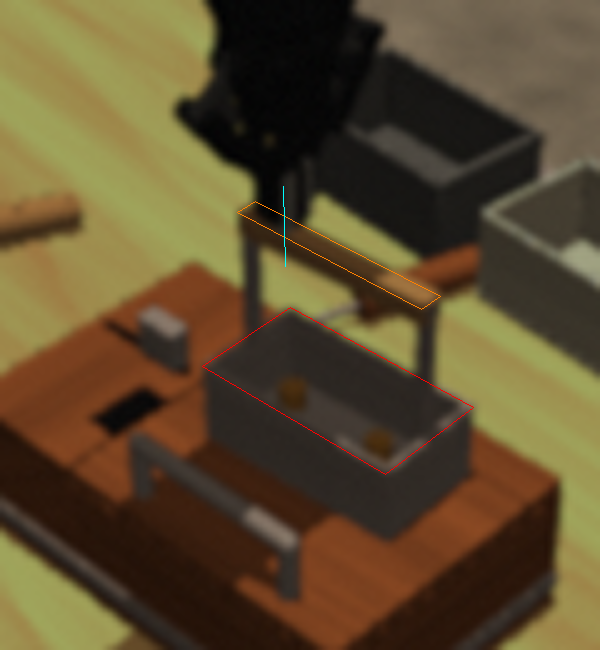

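View pics/w2o.png

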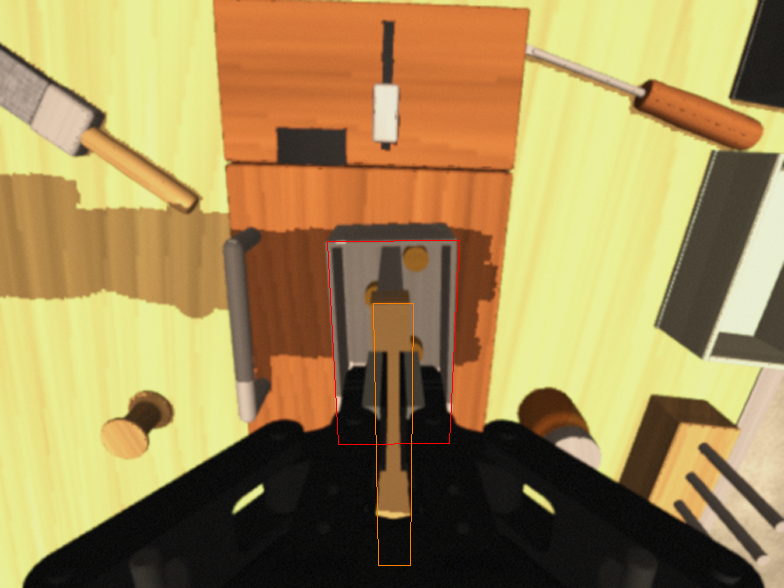

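```bash
python3 - <<'E'
from h import *
t=dict(np.load('pics/s2.npz')); im=cv2.cvtColor(t['im'],cv2.COLOR_RGB2BGR)[150:200,265:325]
im=np.clip(im.astype(float)*2.2,0,255).astype(np.uint8)
cv2.imwrite('pics/s2z.png',cv2.resize(im,None,fx=10,fy=10,interpolation=cv2.INTER_NEAREST))
t=dict(np.load('pics/w2.npz')); im=cv2.cvtColor(t['im'],cv2.COLOR_RGB2BGR)[180:400,200:360]
im=np.clip(im.astype(float)*2.2,0,255).astype(np.uint8)
cv2.imwrite('pics/w2z.png',cv2.resize(im,None,fx=2.7,fy=2.7,interpolation=cv2.INTER_NEAREST))
for r in range(200,380,10):
    print(r,[f"{at_depth(t,(r,c),t['d'][r,c])[2]:.3f}" if t['d'][r,c]>0 else '--' for c in range(255,310,5)])
E
```

```text
200 ['0.099', '0.098', '0.098', '0.205', '0.206', '0.205', '0.206', '0.098', '0.098', '0.098', '0.099']
210 ['0.098', '0.098', '0.221', '0.223', '0.222', '0.222', '0.222', '0.222', '0.098', '0.099', '0.097']
220 ['0.099', '0.098', '0.233', '0.232', '0.233', '0.232', '0.232', '0.233', '0.099', '0.098', '0.099']
230 ['0.098', '0.099', '0.233', '0.232', '0.232', '0.232', '0.232', '0.233', '0.098', '0.098', '0.099']
240 ['0.098', '0.098', '0.233', '0.232', '0.232', '0.233', '0.232', '0.232', '0.100', '0.098', '0.099']
250 ['0.098', '0.099', '0.232', '0.233', '0.232', '0.232', '0.232', '0.233', '0.111', '0.110', '0.097']
260 ['0.098', '0.098', '0.247', '0.246', '0.246', '0.232', '0.242', '0.247', '0.246', '0.099', '0.099']
270 ['0.248', '0.249', '0.256', '0.256', '0.255', '0.232', '0.244', '0.256', '0.255', '0.256', '0.248']
280 ['0.258', '0.263', '0.263', '0.263', '0.264', '0.233', '0.246', '0.263', '0.264', '0.264', '0.258']
290 ['0.272', '0.270', '0.272', '0.271', '0.270', '0.232', '0.247', '0.272', '0.271', '0.270', '0.273']
300 ['0.281', '0.279', '0.279', '0.272', '0.271', '0.231', '0.248', '0.271', '0.279', '0.279', '0.281']
310 ['0.286', '0.284', '0.285', '0.278', '0.270', '0.232', '0.233', '0.271', '0.285', '0.283', '0.284']
320 ['0.290', '0.290', '0.290', '0.279', '0.271', '0.233', '0.232', '0.273', '0.290', '0.290', '0.290']
330 ['0.300', '0.300', '0.294', '0.280', '0.270', '0.232', '0.232', '0.274', '0.292', '0.300', '0.300']
340 ['0.305', '0.304', '0.295', '0.280', '0.232', '0.232', '0.232', '0.232', '0.282', '0.303', '0.305']
350 ['0.308', '0.307', '0.283', '0.233', '0.232', '0.232', '0.233', '0.233', '0.282', '0.305', '0.309']
360 ['0.312', '0.307', '0.287', '0.231', '0.232', '0.232', '0.232', '0.232', '0.287', '0.305', '0.312']
370 ['0.315', '0.309', '0.309', '0.309', '0.309', '0.309', '0.309', '0.308', '0.308', '0.308', '0.315']
```

View pics/s2z.png

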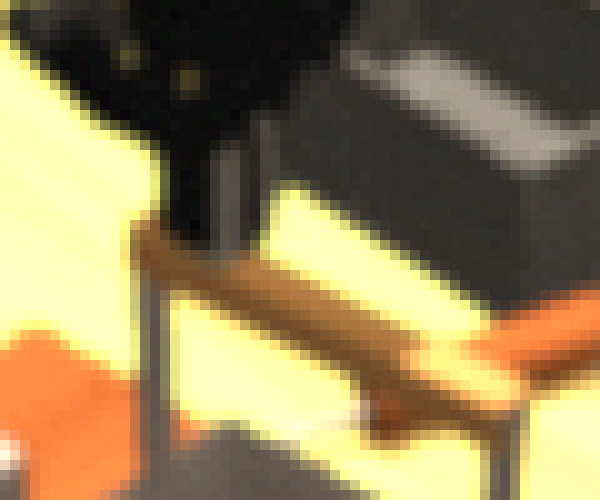

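View pics/w2z.png

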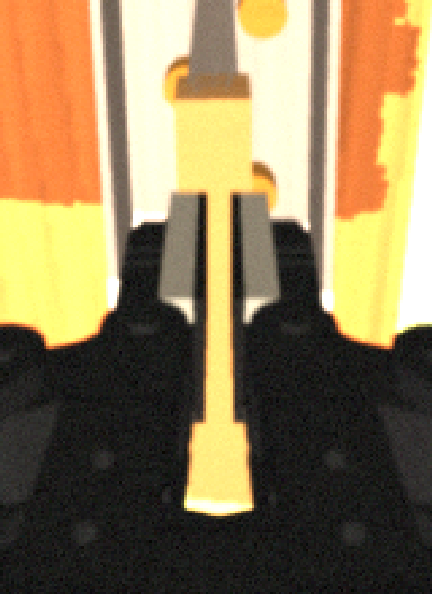

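play_rows:
  plan:
    - [0, 0, 0, 0, 0, 3, 5]
    - [0, 0, 0, 0, 0, 3, 17]
    - [0, 0, 0, 0, 0, 0, 17]
    - [0, 0, 0, 0, 0, 0, 17]

```text
time_s: 5.98
ee_pos: [0.5973, 0.0903, 0.2655]
ee_rot: [0.659, 0.752, -0.0, -0.0]
ft_force: [0.7, 0.0, -0.3]
gripper_width: 0.173
```

```bash
python3 - <<'E'
from h import *
s=ctrl.get_state(); e=s['ee_pos'];print(e,s['gripper_width'])
im,d,p=snap('wrist','w3'); R=Ro.from_quat(s['ee_rot']).as_matrix()
v,u=np.mgrid[0:420,0:560]
P=np.full((420,560,3),np.nan);m=d>0; P[m]=(cloud(p,d,np.ones_like(m))-e)@R
for r in range(240,390,8):
    print(r,[ '%d,%d,%d'%tuple(np.nan_to_num(P[r,c]*1000)) for c in range(250,311,6)])
cv2.imwrite('pics/w3z.png',cv2.resize(np.clip(cv2.cvtColor(im,cv2.COLOR_RGB2BGR)*2.2,0,255).astype(np.uint8),None,fx=1.4,fy=1.4))
im,d,p=snap('side','s3');draw(p,im,[(e,e+[0,0,.05],(255,255,0))],'s3o',(110,240,230,350),5)
E
```

```text
[0.59727652 0.09034965 0.26553664] 0.17308682417859172
240 ['-56,-31,126', '-75,-29,167', '-73,-21,161', '-70,-14,156', '-13,-5,33', '-14,0,34', '-13,3,34', '-75,12,166', '-75,19,166', '-75,26,166', '-68,32,151']
248 ['-64,-31,123', '-85,-29,166', '-86,-22,167', '-79,-14,154', '-19,-5,33', '-19,0,33', '-19,3,32', '-85,12,165', '-86,20,167', '-86,27,167', '-77,32,150']
256 ['-71,-31,119', '10,-12,-36', '10,-9,-35', '-96,-15,166', '-26,-5,33', '-25,0,32', '-25,3,32', '-96,13,167', '10,7,-37', '9,10,-35', '-88,32,150']
264 ['10,-14,-43', '10,-11,-43', '10,-8,-44', '-98,-14,151', '-32,-5,32', '-33,0,34', '-32,3,32', '-97,12,150', '10,7,-43', '10,10,-43', '10,12,-44']
272 ['10,-13,-50', '10,-11,-51', '11,-8,-51', '-98,-14,133', '-39,-5,33', '-39,0,33', '-39,3,33', '-97,11,132', '10,6,-51', '10,9,-50', '10,12,-51']
280 ['10,-12,-57', '11,-10,-58', '10,-8,-57', '-99,-13,119', '-45,-5,32', '-45,0,32', '-45,3,33', '-100,11,121', '9,6,-56', '10,9,-57', '10,11,-57']
288 ['11,-12,-64', '10,-10,-62', '10,-7,-62', '-205,-20,265', '-53,-5,33', '-52,0,32', '-52,3,32', '-205,17,265', '5,6,-55', '10,8
[... 1158 characters left out ...]
253', '-328,8,258', '-330,18,260', '-333,29,263', '-334,39,265', '13,7,-99']
360 ['15,-8,-104', '-10,-9,-78', '-340,-32,253', '-339,-22,251', '-340,-11,253', '-339,-1,252', '-339,8,252', '-341,18,254', '-340,29,252', '-341,39,253', '11,7,-100']
368 ['13,-8,-105', '10,-7,-101', '9,-5,-101', '9,-4,-101', '-358,-12,252', '-357,-1,252', '-358,8,252', '9,2,-101', '9,4,-101', '9,6,-101', '10,7,-101']
376 ['10,-8,-105', '10,-7,-105', '9,-5,-104', '10,-3,-105', '10,-2,-104', '9,0,-103', '10,0,-104', '10,2,-105', '10,4,-104', '10,5,-105', '10,7,-105']
384 ['11,-8,-108', '11,-6,-108', '11,-5,-107', '12,-3,-108', '11,-2,-107', '11,0,-108', '11,0,-107', '11,2,-107', '11,4,-108', '9,5,-106', '10,7,-107']
```

View pics/w3z.png

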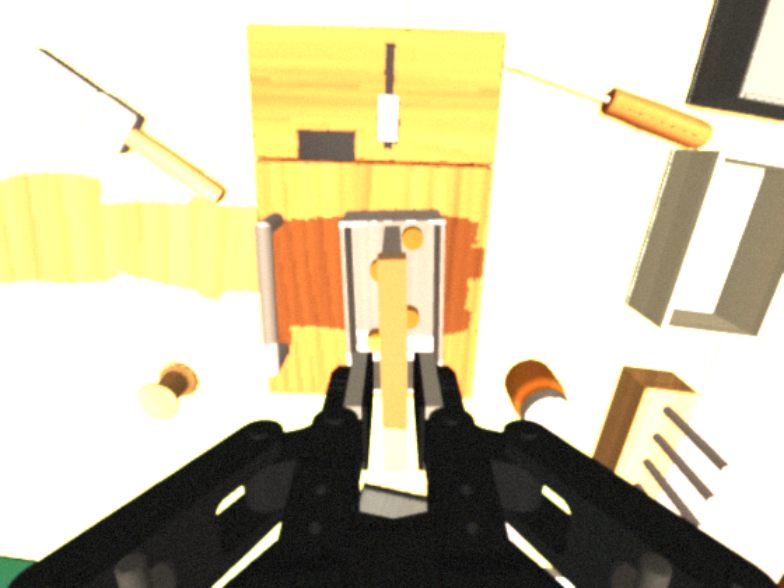

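View pics/s3o.png

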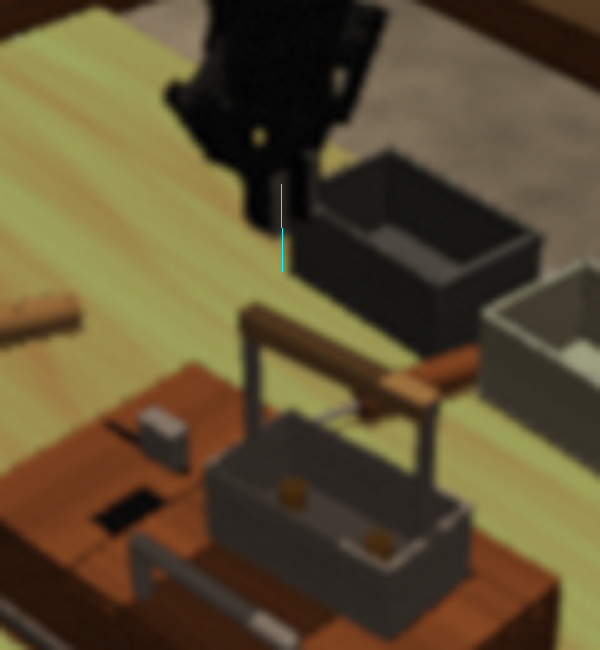

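play_rows:
  plan:
    - [0, 0, 0, 0, 0, 0, 60]
    - [0, 0, 0, 0, 0, -2.3, 60]
    - [0, 0, 0, 0, 0, -3, 60]
    - [0, 0, 0, 0, 0, -3, 60]
    - [0, 0, 0, 0, 0, -1, 60]

```text
time_s: 6.7
ee_pos: [0.5964, 0.0903, 0.171]
ee_rot: [0.659, 0.752, -0.001, -0.001]
ft_force: [-0.2, 0.5, 0.4]
gripper_width: 0.597
```

play_rows:
  plan:
    - [0, 0, 0, 0, 0, 0, 60]
    - [0, 0, 0, 0, 0, 0, 3]
    - [0, 0, 0, 0, 0, 0, 3]
    - [0, 0, 0, 0, 0, 0, 3]
    - [0, 0, 0, 0, 0, 0, 3]

```text
time_s: 7.32
ee_pos: [0.5981, 0.0905, 0.1741]
ee_rot: [0.659, 0.752, 0.001, 0.0]
ft_force: [-1.3, 0.2, 5.3]
gripper_width: 0.153
```

play_rows:
  plan:
    - [0, 0, 0, 0, 0, 1.0, 3]
    - [0, 0, 0, 0, 0, 2.5, 3]
    - [0, 0, 0, 0, 0, 2.5, 3]
    - [0, 0, 0, 0, 0, 2.5, 3]
    - [0, 0, 0, 0, 0, 0, 3]

```text
time_s: 7.95
ee_pos: [0.5986, 0.0904, 0.2599]
ee_rot: [0.659, 0.752, 0.001, 0.001]
ft_force: [-0.6, 0.6, -2.9]
gripper_width: 0.152
```

```bash
python3 - <<'E'
from h import *
s=ctrl.get_state();print(s['ee_pos'],s['gripper_width'],s['ft_force'])
im,d,p=snap('side','s4'); cv2.imwrite('pics/s4c.png',cv2.resize(cv2.cvtColor(im,cv2.COLOR_RGB2BGR)[60:320,180:400],None,fx=2.3,fy=2.3))
E
```

```text
[0.59856051 0.09039951 0.25990979] 0.15239328922268192 [-0.646482    0.57645057 -2.85664538]
```

View pics/s4c.png

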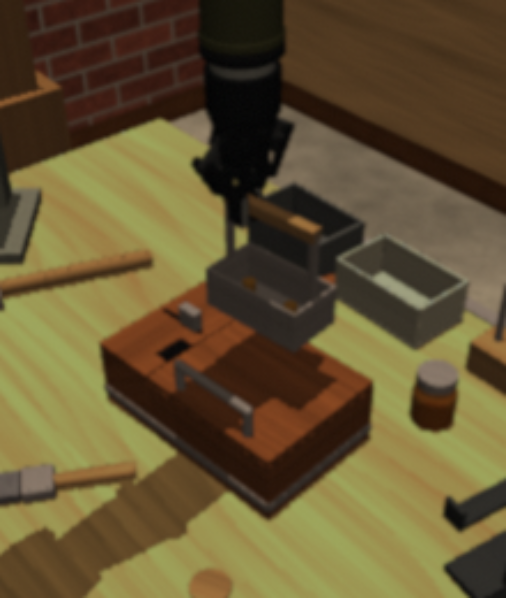

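Tote held, hanging level from the gripper (bar around (285,220) in the crop). Carry it to in front of the lip.

play_rows:
  plan:
    - [0, 0, -0.04, -1.0, -2.5, 0, 3]
    - [0, 0, -0.04, -1.5, -4.0, 0, 3]
    - [0, 0, -0.04, -1.6, -4.2, 0, 3]
    - [0, 0, -0.04, -1.6, -4.2, 0, 3]
    - [0, 0, -0.04, -1.6, -4.2, 0, 3]

```text
time_s: 8.62
ee_pos: [0.5225, -0.1028, 0.2569]
ee_rot: [0.732, 0.681, -0.001, -0.001]
ft_force: [1.0, -1.0, -1.7]
gripper_width: 0.15
```

play_rows:
  plan:
    - [0, 0, -0.04, -1.6, -4.2, 0, 3]
    - [0, 0, -0.04, -1.6, -4.2, 0, 3]
    - [0, 0, 0, -1.4, -3.0, -1.5, 3]
    - [0, 0, 0, -0.7, -1.8, -2.2, 3]
    - [0, 0, 0, 0, 0, -3.6, 3]

```text
time_s: 9.25
ee_pos: [0.4695, -0.2357, 0.1843]
ee_rot: [0.76, 0.65, -0.001, 0.001]
ft_force: [0.4, 1.2, -2.1]
gripper_width: 0.153
```

play_rows:
  plan:
    - [0, 0, 0, 0, 0, 0, 3]
    - [0, 0, 0, 0, 0, 0, 3]

```text
time_s: 9.5
ee_pos: [0.4715, -0.2329, 0.1856]
ee_rot: [0.758, 0.652, -0.0, 0.0]
ft_force: [0.3, -0.5, -1.0]
gripper_width: 0.156
```

```bash
python3 - <<'E'
from h import *
s=ctrl.get_state();e=s['ee_pos'];print(e,s['gripper_width'],s['ft_force'],s['time_s'])
y=np.deg2rad(-8.2);T=frame(*(e[:2]-.0355*np.array([-np.sin(y),np.cos(y)])),y);H=frame(.640,-.2925,y)
for c in('side','top'):
    im,d,p=snap(c,c+'5'); draw(p,im,tote_segs(T,e[2]+.051-.13)+hook_segs(H),c+'5o',(180,370,270,450) if c=='side' else (150,260,350,470),4)
E
```

```text
[ 0.47146754 -0.2328819   0.18562173] 0.15610158168620553 [ 0.27729026 -0.54621823 -0.9872996 ] 9.5
```

View pics/side5o.png

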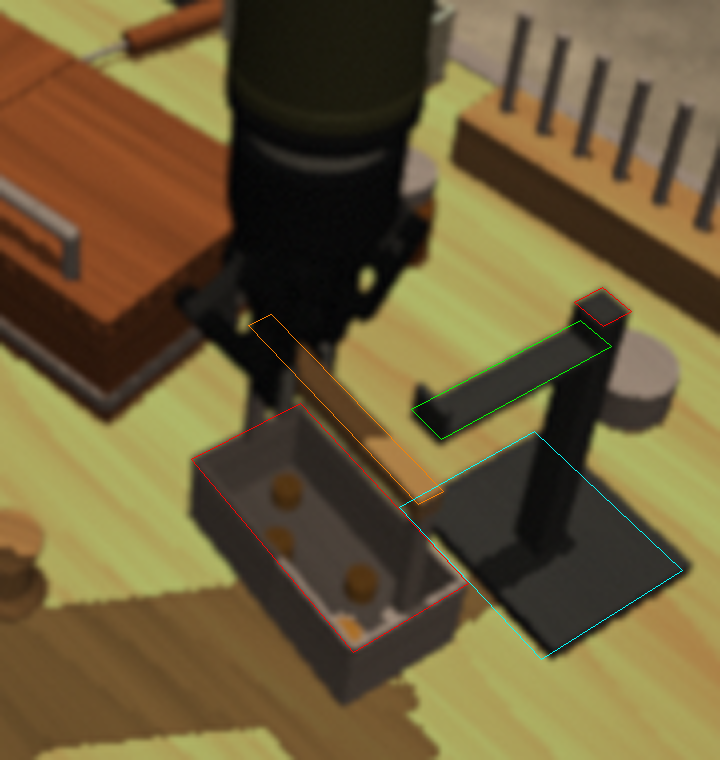

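View pics/top5o.png

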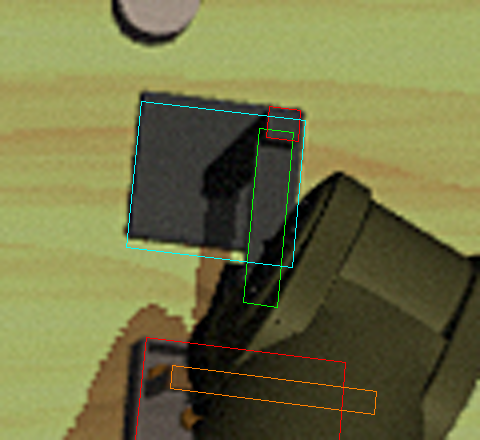

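play_rows:
  plan:
    - [0, 0, 0, 2.2, -0.32, 0, 3]
    - [0, 0, 0, 3.0, -0.43, 0, 3]
    - [0, 0, 0, 3.0, -0.43, 0, 3]
    - [0, 0, 0, 2.9, -0.42, 0, 3]
    - [0, 0, 0, 0, 0, 0, 3]

```text
time_s: 10.22
ee_pos: [0.5849, -0.2481, 0.1855]
ee_rot: [0.757, 0.653, 0.001, 0.001]
ft_force: [-0.8, -0.4, -2.8]
gripper_width: 0.154
```

play_rows:
  plan:
    - [0, 0, 0, 0, 0, -1.5, 3]
    - [0, 0, 0, 0, 0, -1.2, 3]
    - [0, 0, 0, 0, 0, -0.8, 3]
    - [0, 0, 0, 0, 0, 0, 3]
    - [0, 0, 0, 0, 0, 0, 3]

```text
time_s: 10.85
ee_pos: [0.5827, -0.2488, 0.1504]
ee_rot: [0.758, 0.652, 0.0, 0.0]
ft_force: [0.0, 0.2, -2.6]
gripper_width: 0.157
```

```bash
python3 - <<'E'
from h import *
s=ctrl.get_state();e=s['ee_pos'];print(e,s['gripper_width'],s['ft_force'],s['time_s'])
y=np.deg2rad(-8.2);T=frame(*(e[:2]-.0355*np.array([-np.sin(y),np.cos(y)])),y);H=frame(.640,-.2925,y)
for c in('side',):
    im,d,p=snap(c,c+'6'); draw(p,im,tote_segs(T,e[2]+.051-.13)+hook_segs(H),c+'6o',(180,370,310,490) if c=='side' else (150,260,350,470),4)
E
```

```text
[ 0.58271743 -0.24881286  0.15036893] 0.15717723188005223 [ 0.03897639  0.1690857  -2.57570909] 10.85
```

View pics/side6o.png

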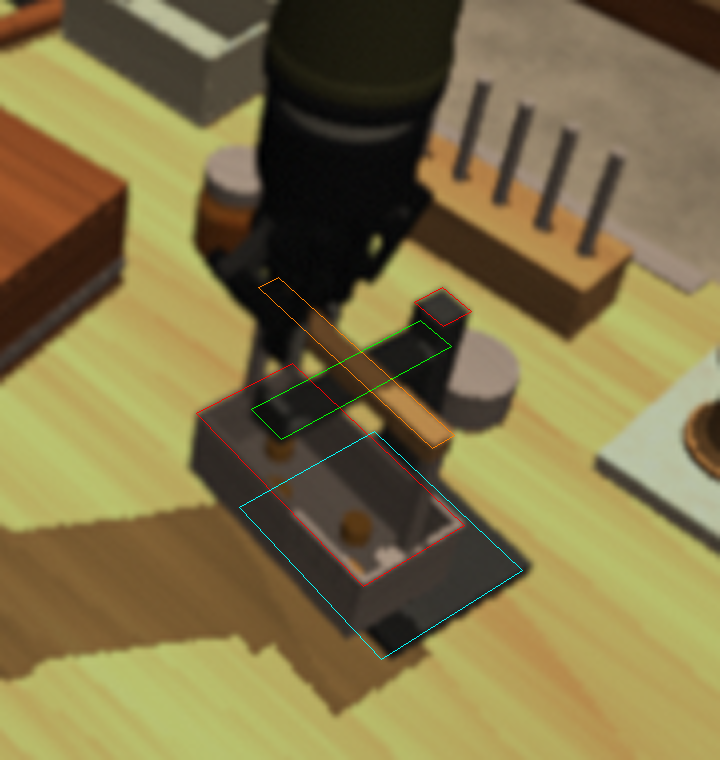

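Bar is across the strap about 4 mm above it. Lower until contact.

play_rows:
  plan:
    - [0, 0, 0, 0, 0, -0.3, 3]
    - [0, 0, 0, 0, 0, 0, 3]

```text
time_s: 11.15
ee_pos: [0.5825, -0.2485, 0.147]
ee_rot: [0.758, 0.652, -0.0, -0.0]
ft_force: [-0.9, -1.0, -2.4]
gripper_width: 0.149
```

play_rows:
  plan:
    - [0, 0, 0, 0, 0, -0.2, 3]
    - [0, 0, 0, 0, 0, 0, 3]

```text
time_s: 11.4
ee_pos: [0.5828, -0.2486, 0.1459]
ee_rot: [0.758, 0.653, 0.0, 0.0]
ft_force: [-2.0, 2.3, 4.6]
gripper_width: 0.154
```

play_rows:
  plan:
    - [0, 0, 0, 0, 0, 0, 45]
    - [0, 0, 0, 0, 0, 0, 45]
    - [0, 0, 0, 0, 0, 0, 45]

```text
time_s: 11.78
ee_pos: [0.5826, -0.2487, 0.145]
ee_rot: [0.758, 0.653, -0.0, -0.0]
ft_force: [0.1, 0.5, 0.0]
gripper_width: 0.448
```

```bash
python3 - <<'E'
from h import *
s=ctrl.get_state();e=s['ee_pos'];print(e,s['gripper_width'],s['ft_force'],s['time_s'])
im,d,p=snap('side','side7'); draw(p,im,[],'side7o',(180,370,310,490),4)
E
```

```text
[ 0.58263431 -0.24867037  0.14496261] 0.44848537767205693 [0.10256836 0.49833483 0.03622433] 11.775
```

View pics/side7o.png

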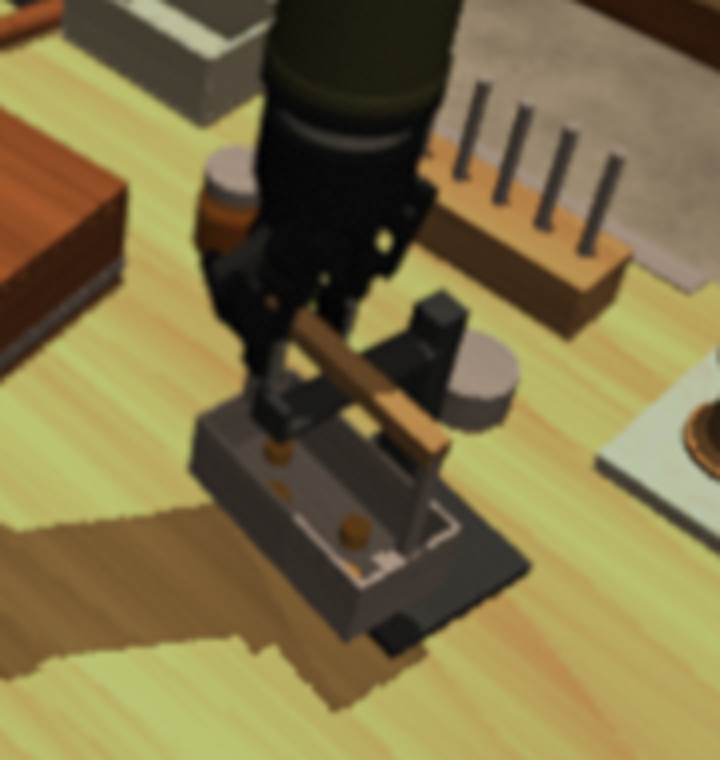

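play_rows:
  plan:
    - [0, 0, 0, 0, 0, 2.0, 45]
    - [0, 0, 0, 0, 0, 3, 45]
    - [0, 0, 0, 0, 0, 3, 45]
    - [0, 0, 0, 0, 0, 3, 45]
    - [0, 0, 0.04, -1.2, 4.8, 0.0, 60]

```text
time_s: 12.45
ee_pos: [0.5713, -0.2048, 0.2573]
ee_rot: [0.746, 0.666, 0.0, 0.003]
ft_force: [0.6, 1.1, 0.7]
gripper_width: 0.601
```

play_rows:
  plan:
    - [0, 0, 0.04, -1.2, 4.8, 0, 60]
    - [0, 0, 0.04, -1.2, 4.8, 0, 60]
    - [0, 0, 0.04, -1.2, 4.8, 0, 60]
    - [0, 0, 0.04, -1.2, 4.8, 0, 60]
    - [0, 0, 0.04, -1.3, 5.4, 0, 60]

```text
time_s: 13.08
ee_pos: [0.5092, 0.0465, 0.2553]
ee_rot: [0.674, 0.739, 0.0, 0.0]
ft_force: [0.6, 0.5, 0.1]
gripper_width: 0.602
```

play_rows:
  plan:
    - [0, 0, 0, 0, 0, -3, 60]
    - [0, 0, 0, 0, 0, -3, 60]
    - [0, 0, 0, 0, 0, 0, 60]
    - [0, 0, 0, 0, 0, 0, 60]

```text
time_s: 13.58
ee_pos: [0.5103, 0.0452, 0.1961]
ee_rot: [0.674, 0.738, 0.0, 0.0]
ft_force: [0.1, 0.3, 0.9]
gripper_width: 0.598
```

```bash
python3 - <<'E'
from h import *
s=ctrl.get_state();e=s['ee_pos'];print(e,s['gripper_width'],s['ft_force'],s['time_s'])
y=np.deg2rad(-8.2);H=frame(.640,-.2925,y);T=frame(*H(-.063,0,0)[:2],y);C=frame(.584,.0525,np.deg2rad(5.7))
im,d,p=snap('side','side8'); draw(p,im,hook_segs(H)+tote_segs(T,.067),'side8o',(180,370,290,490),4)
im,d,p=snap('wrist','w8'); draw(p,im,case_segs(C),'w8o',(0,420,0,560),1.4)
E
```

```text
[0.51025696 0.04515572 0.19606609] 0.5982649047094567 [0.0503374  0.30503925 0.89403814] 13.575
```

View pics/side8o.png

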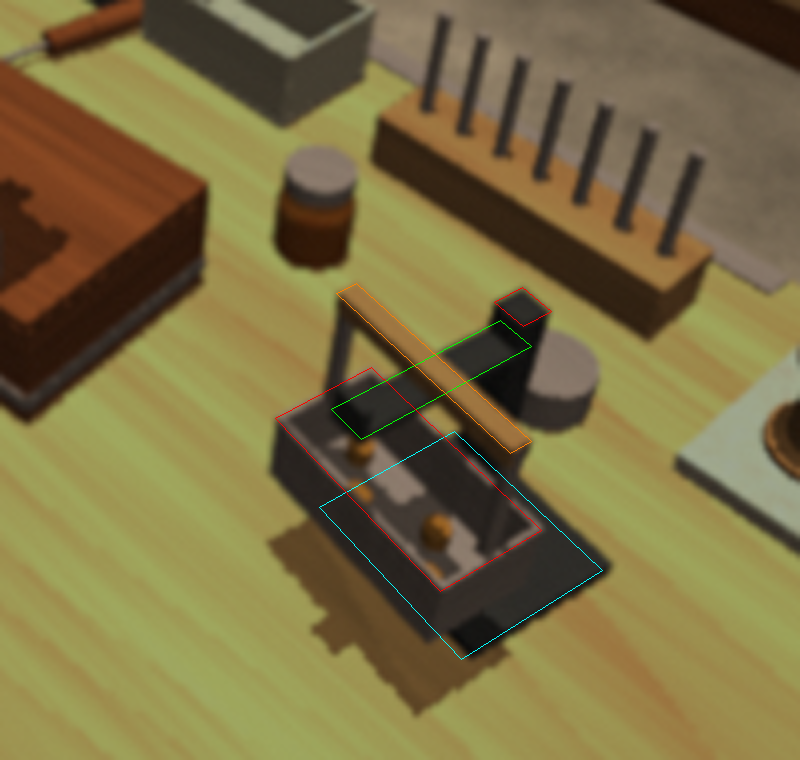

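View pics/w8o.png

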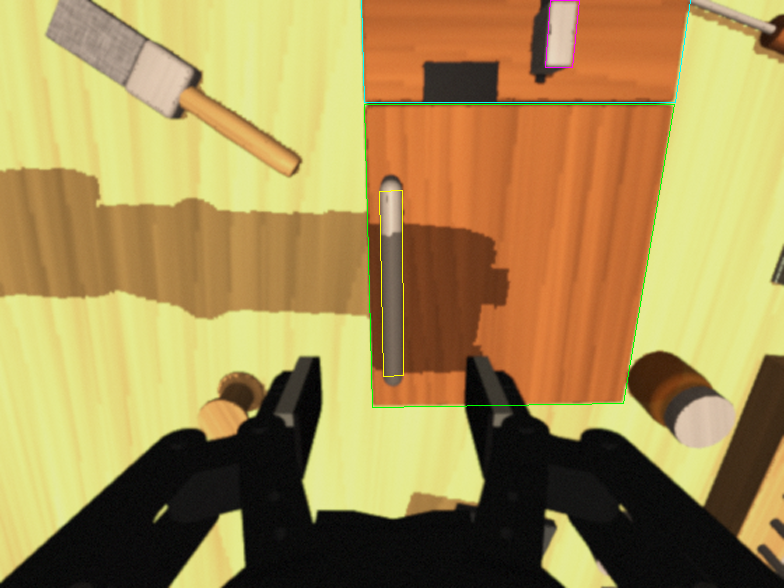

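play_rows:
  plan:
    - [0, 0, 0, 0, 0, -3, 60]
    - [0, 0, 0, 0, 0, -3, 60]
    - [0, 0, 0, 0, 0, -3, 60]
    - [0, 0, 0, 0, 0, -2.5, 60]
    - [0, 0, 0, 0, 0, 0, 60]

```text
time_s: 14.3
ee_pos: [0.5091, 0.0452, 0.0796]
ee_rot: [0.674, 0.738, -0.001, -0.001]
ft_force: [-0.1, 0.5, 0.0]
gripper_width: 0.6
```

play_rows:
  plan:
    - [0, 0, 0, 0, 0, 0, 3]
    - [0, 0, 0, 0, 0, 0, 3]
    - [0, 0, 0, 0, 0, 0, 3]
    - [0, 0, 0, 0, 0, 0, 3]
  newtons: 60

```text
time_s: 14.8
ee_pos: [0.5099, 0.0454, 0.0814]
ee_rot: [0.674, 0.739, 0.001, 0.0]
ft_force: [-1.5, -0.0, 6.6]
gripper_width: 0.117
```

play_rows:
  plan:
    - [0, 0, 0, 0, 0, 0.2, 3]
    - [0, 0, 0, 0, 0, 0.2, 3]
    - [0, 0, 0, 0, 0, 0.2, 3]
    - [0, 0, 0, 0, 0, 0, 3]

```text
time_s: 15.3
ee_pos: [0.5113, 0.0455, 0.0866]
ee_rot: [0.674, 0.739, 0.001, 0.001]
ft_force: [5.6, -0.0, -4.8]
gripper_width: 0.114
```

play_rows:
  plan:
    - [0, 0, 0, 0, 0, 0.2, 3]
    - [0, 0, 0, 0, 0, 0, 3]
    - [0, 0, 0, 0, 0, 0.2, 3]
    - [0, 0, 0, 0, 0, 0, 3]

```text
time_s: 15.8
ee_pos: [0.5127, 0.0456, 0.0907]
ee_rot: [0.674, 0.739, 0.002, 0.002]
ft_force: [9.9, 0.5, -7.2]
gripper_width: 0.118
```

play_rows:
  plan:
    - [0, 0, 0, 0.25, 0.02, 0.15, 3]
    - [0, 0, 0, 0.05, 0, 0.15, 3]
    - [0, 0, 0, 0, 0, 0, 3]
    - [0, 0, 0, 0, 0, 0, 3]

```text
time_s: 16.3
ee_pos: [0.5133, 0.0457, 0.0931]
ee_rot: [0.674, 0.739, 0.0, 0.0]
ft_force: [4.4, 0.7, -5.7]
gripper_width: 0.117
```

play_rows:
  plan:
    - [0, 0, 0, 0.15, 0.01, 0.3, 3]
    - [0, 0, 0, 0.15, 0.01, 0.3, 3]
    - [0, 0, 0, 0, 0, 0, 3]
    - [0, 0, 0, 0, 0, 0, 3]

```text
time_s: 16.8
ee_pos: [0.5155, 0.0459, 0.0992]
ee_rot: [0.674, 0.739, 0.0, -0.0]
ft_force: [1.0, 0.5, -2.2]
gripper_width: 0.116
```

```bash
python3 - <<'E'
from h import *
s=ctrl.get_state();print(s['ee_pos'],s['gripper_width'],s['ft_force'],s['time_s'])
im,d,p=snap('side','s9'); draw(p,im,[],'s9o',(140,290,210,350),5)
E
```

```text
[0.51546048 0.04593059 0.09921586] 0.11618264535773733 [ 1.02931111  0.54727301 -2.2267061 ] 16.8
```

View pics/s9o.png

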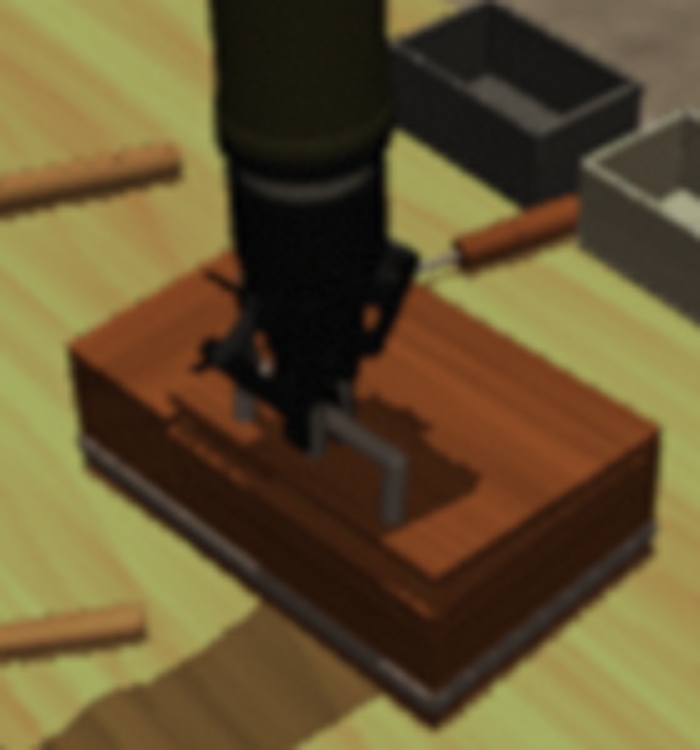

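```bash
python3 - <<'E'
import numpy as np
th=np.deg2rad(np.linspace(6.4,50,11)); f=th+np.arctan2(45,165)
x=-17.1*np.cos(f);z=17.1*np.sin(f)
for a,b in zip(np.diff(x),np.diff(z)): print(np.round([a*.995,a*.099,b],2))
E
```

```text
[0.52 0.05 1.19]
[0.61 0.06 1.15]
[0.7  0.07 1.1 ]
[0.78 0.08 1.04]
[0.85 0.08 0.98]
[0.93 0.09 0.91]
[0.99 0.1  0.84]
[1.05 0.1  0.76]
[1.11 0.11 0.68]
[1.15 0.11 0.59]
```

play_rows:
  plan:
    - [0, 0, 0, 0.52, 0.05, 1.19, 3]
    - [0, 0, 0, 0.61, 0.06, 1.15, 3]
    - [0, 0, 0, 0.7, 0.07, 1.1, 3]
    - [0, 0, 0, 0.78, 0.08, 1.04, 3]
    - [0, 0, 0, 0, 0, 0, 3]

```text
time_s: 17.48
ee_pos: [0.5408, 0.0484, 0.1451]
ee_rot: [0.674, 0.739, -0.001, -0.001]
ft_force: [-7.9, 1.2, 3.2]
gripper_width: 0.116
```

play_rows:
  plan:
    - [0, 0, 0, 0.65, 0.06, 1.1, 3]
    - [0, 0, 0, 0.93, 0.09, 0.91, 3]
    - [0, 0, 0, 0.99, 0.1, 0.84, 3]
    - [0, 0, 0, 0, 0, 0, 3]

```text
time_s: 17.98
ee_pos: [0.5678, 0.0512, 0.1733]
ee_rot: [0.674, 0.739, 0.0, -0.0]
ft_force: [-4.7, 2.5, 0.6]
gripper_width: 0.116
```

play_rows:
  plan:
    - [0, 0, 0, 0.95, 0.07, 0.8, 3]
    - [0, 0, 0, 1.05, 0.08, 0.75, 3]
    - [0, 0, 0, 1.15, 0.09, 0.6, 3]
    - [0, 0, 0, 0, 0, 0, 3]

```text
time_s: 18.48
ee_pos: [0.6003, 0.0544, 0.1953]
ee_rot: [0.674, 0.739, 0.001, 0.0]
ft_force: [-3.6, 3.8, 2.9]
gripper_width: 0.116
```

```bash
python3 - <<'E'
from h import *
s=ctrl.get_state();e=s['ee_pos'];print(e,s['gripper_width'],s['ft_force'],s['time_s'])
C=frame(.584,.0525,np.deg2rad(5.7))
im,d,p=snap('side','s10')
th=np.deg2rad(50);c,q=np.cos(th),np.sin(th)
def L(a,b,z): 
    X=a-.09;Z=z-.085; return C(.09+X*c+Z*q,b,.085-X*q+Z*c)
draw(p,im,rect(L,-.09,.09,-.1,.1,.095,(0,255,0))+rect(L,-.081,-.069,-.055,.055,.13,(0,255,255)),'s10o',(120,290,200,380),4)
print(L(-.075,0,.13),e+[0,0,.051])
E
```

```text
[0.60025425 0.05443169 0.19530541] 0.11647313451790818 [-3.60561809  3.80127937  2.87427526] 18.475
[0.60232101 0.05432868 0.24032278] [0.60025425 0.05443169 0.24630541]
```

View pics/s10o.png

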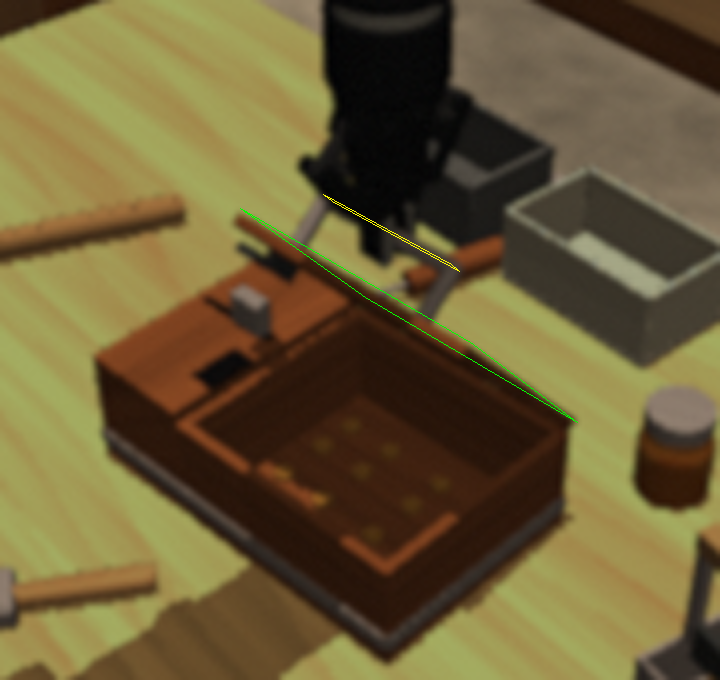

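play_rows:
  plan:
    - [0, 0, 0, 0, 0, 0, 3]
    - [0, 0, 0, 0, 0, 0, 3]
    - [0, 0, 0, 0, 0, 0, 3]
    - [0, 0, 0, 0, 0, 0, 3]
    - [0, 0, 0, 0, 0, 0, 3]

```text
time_s: 19.15
ee_pos: [0.5997, 0.0544, 0.195]
ee_rot: [0.674, 0.739, 0.001, 0.0]
ft_force: [-4.3, 3.4, 1.8]
gripper_width: 0.115
```

```bash
python3 - <<'E'
from h import *
s=ctrl.get_state();print(s['ee_pos'],s['gripper_width'],s['ft_force'],s['time_s'])
im,d,p=snap('side','s11'); a=np.load('pics/s10.npz')
y=np.deg2rad(-8.2);H=frame(.640,-.2925,y);T=frame(*H(-.063,0,0)[:2],y);C=frame(.584,.0525,np.deg2rad(5.7))
draw(p,im,tote_segs(T,.067)+hook_segs(H),'s11o',(100,370,190,490),2.6)
print(np.abs(im.astype(int)-a['im'])[120:290,200:380].mean())
E
```

```text
[0.59968224 0.05443022 0.19503835] 0.11526160501294776 [-4.27428051  3.38541491  1.76409567] 19.15
0.7478322440087146
```

View pics/s11o.png

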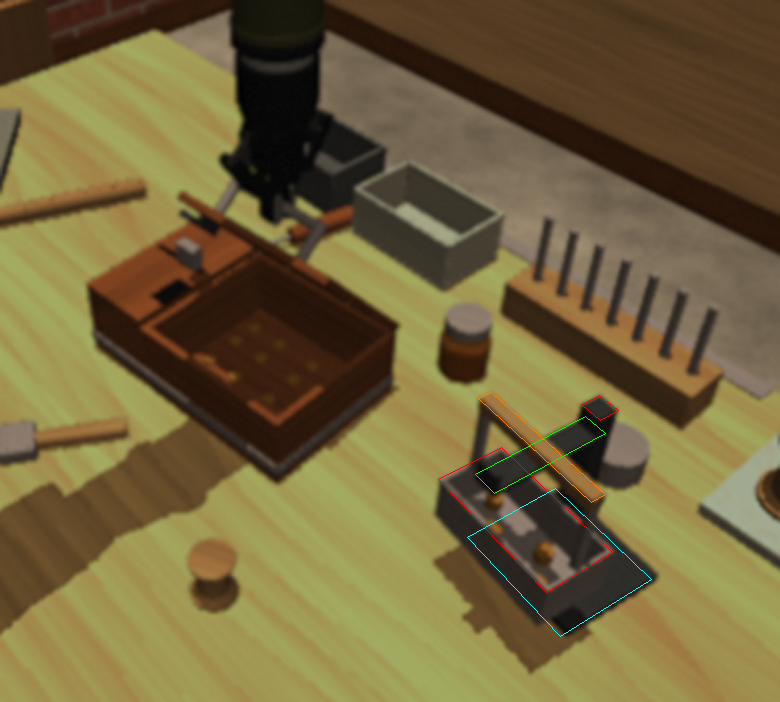

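The lid is held open around (270,210) and is not moving. The tote hangs on the strap near (545,440), and the bystanders in view look undisturbed.

```bash
python3 -c "
from rig import ctrl
print(ctrl.job_done())"
```

```text
the job is handed in; nothing more can be done
None
```

The tote is hanging on the hook, and the gripper is holding the lid open at an estimated 50°. I handed the job in at about 19 s, and no verdict is reported.

- **Tote:** I hung it by its bar and let go. The last side picture matches the model placed about 8 mm to the lip side of the seat, and the tote hangs level.
- **Catch:** It had not caught. With the knob untouched, the lid kept rising past the 8 mm stop, to about 18 mm at the handle with about 2 N of lift. During the tug I briefly read up to 10 N sideways because I was pulling straight up instead of along the lid's arc. That force fell away once I corrected the path. I never touched the release knob.
- **Lid:** The 50° comes from the handle's position and the picture overlay, not from a joint reading. The two agreed to about 6 mm in height. Two pictures taken about 0.7 s apart showed no movement. A steady force of about 6 N remained at the wrist.
- **Bystanders:** Those visible in the last side picture looked unmoved. I compared them by eye and did not measure each one.

**Tool offset:** The real fingertips, when nearly shut, sit about 33 mm short of the reported TCP. My first close on the tote bar therefore missed just above it, without disturbing anything. I measured the offset with the wrist camera and allowed for it in every later grasp.

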